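# Tuck the tab of the filter caddy

## Task

Close the wooden paper-filter caddy: with closed fingertips fold its sprung plywood tab down flat, then push it by the thumb step until its edge is tucked right home beneath the steel lip, so that it stays shut when you let go. Only push on the tab's outside: do not pinch it or reach under it, and leave the bowls, jar and ladle where they stand.

Things in the scene. Friction and masses are not known exactly. Their poses are not given: they have to be found in the camera images.
- caddy: Open wooden box of paper filters, screwed down, 170 (its x) x 130 (its y) x 60 mm high; origin at the centre of its underside, z up. Its +x runs from the hinge end (the robot's side) to the lip end. A steel lip 84 mm wide stands at the +x end; lip underside 71 mm, top 74 mm above the shelf, with a flare at its mouth that rises to 78 mm at caddy x = 49 mm; behind it a stop block at x = 75 to 85 mm.
- hinge_line (a point): Middle of the tab's hinge axis, at caddy (-65, 0, 64) mm; the axis lies along the caddy's y.
- lip_mouth (a point): Middle of the lip's front edge on its underside, at caddy (57, 0, 71) mm; its flare reaches 8 mm farther towards the hinge.
- fold (a joint): Tab angle, rad: 0 = folded flat (level, its stop, top face 66 mm above the shelf), grows as the tab rises towards upright; range 0 to 1.45. It starts half up, about 0.95 to 1.25. A light spring (about 0.2 N m/rad about 1.1 rad, with 0.06 N m friction) lifts the tab again if it is let go before it is tucked: holding it flat 57 mm from the hinge takes about 2 to 5 N.
- tuck (a joint): How far the tab is pushed out along its own plane, away from the hinge, m: 0 = drawn back (start), 0.028 = its stop, fully home beneath the lip. Friction 2.5 N keeps it where it is left. Drawn back, the tab folds down just short of the lip; pushed out before it is flat it lands on top of the lip.
- tab_edge (a point): Middle of the tab's free edge, at half its thickness. The tab is a plywood plate 90 mm wide and 4 mm thick, from 12 to 110 mm from the hinge axis when drawn back, its mid-plane through the axis. When tucked this point is beneath the lip. Axes: x along the tab away from the hinge, z out of its outer (upper) face.
- step (a point): Foot of the thumb step's steep back, middle of the tab, on its outer face, 72 mm from the hinge axis when drawn back. The step is a wedge 60 mm wide; its back faces the hinge and stands 6 mm high, its front slopes down to the face towards the free edge. A fingertip between hinge and step can hold the tab flat and push it on. Axes as tab_edge.
- liner: Cork liner 60 x 84 mm, 2 mm thick, glued under the tab (its inner face), 47 to 107 mm from the hinge; not to be touched. Origin on the hinge axis when drawn back.
- bowl_a: Upturned white porcelain tea bowl, 84 mm across the rim on the shelf, 52 mm high; origin at the centre of its rim plane on the shelf. Leave alone.
- bowl_b: The second upturned tea bowl, the same as bowl_a. Leave alone.
- jar: Squat blue glass jar with aluminium lid, 88 mm across, 68 mm high; origin at the centre of its underside. Leave alone.
- ladle: Aluminium milk ladle, cup 68 mm across and 40 mm high, with a 200 mm handle along its -x; origin under the cup's centre. Leave alone.
Mind the look-alikes: they are no part of the job. There is more than one size of the caddy; the job needs the smallest.

How it is judged:
By the outcome, as a careful person would: the job done as asked, in the order asked, and still so for the second after the job is handed in, with the robot touching nothing.
It also fails if it takes over 38 s, if anything falls off the work surface, if the arm or the gripper's body presses on something with over 40 N, if the wrist force passes 120 N, or if a joint passes its speed limit or range.

## Robot

A 6-joint arm with a two-finger parallel gripper is mounted at the origin on the work surface. World frame = base frame: x ahead of the robot, y to its left, z up, the work surface at z = 0. Lengths are in mm, angles in degrees, forces in N, time in s.
With the tool pointing down it reaches from about 350 to 850 mm from the base axis. Payload 8.1 kg.
Tool frame: the origin (TCP) lies between the finger pads; the fingertips stand 25 mm ahead of it and the grasp point (between the pads) lies 6 mm ahead of it (r.tcp_to_tips is the distance from the TCP to the fingertips, in mm); z points along the fingers, y is the line along which they close (so a half turn about z gives the same grasp; the last joint's range is limited). The gripper opens to 85 mm and grips with 20 to 120 N. Pads are 22 mm wide; open, the fingers measure 114 mm over their backs; the gripper's body (76 mm by 85 mm) begins 54 mm behind the grasp point. The pads swing forward as they close: fully open they stand 13 mm farther back than shut.
Start: joints at [60.882, 7.471, 85.268, -0, 87.261, -4.893], TCP at [246.169, 547.18, 256.292] pointing down, gripper open.
Joint ranges: [-169.43, 169.43], [-51.17, 129.36], [1.28, 143.12], [-76.62, 256.62], [0, 156.53], [-152.29, 152.29]. Speed limits (degrees/s): [136.94, 136.94, 159.86, 180, 180, 180].

## Interface

Orientations are given as [roll, pitch, yaw] about the fixed x, y, z axes, in that order (R = Rz(yaw) Ry(pitch) Rx(roll)).
In Python, from bench import r gives the robot as it stands.
- The arm moves only by the tool apply_moves, never from a script. Its arguments are lists of equal length, an entry for each row: "angular": the turn, a rotation vector about the world's x, y, z in units of 8 degrees (1.0 is 8 degrees), a list of three; "travel": the shift along the world's x, y, z in units of 40 mm (1.0 is 40 mm), a list of three; "jaw": the opening, from 0 (shut) to 1 (fully open). A call has 1 to 20 rows; each row shifts and turns the commanded pose from where the row before left it; what a row does not reach is not made up. A row lasts 1/8 s, in which the tool goes at most 62.5 mm and 10.7 degrees, less where a joint would pass 70% of its speed; a pose out of reach is approached as far as the arm can. A call is refused whole if a number of a shift passes 1 or a number of a turn 1, either way. A call with a gripper value outside its range is refused whole. The fingers move at their own pace and stop on an object; "force" is the grip in N (left out, the last holds). Time passes only in rows, so rows that do not move let the fingers close. It gives the time, the measured TCP pose, the force, the opening and the grip force at its end, in the units of the state.
- r.sense(): the state, without advancing time (a new reading comes with each control period).
- r.snapshot(name): name is "scene" or "top" or "wrist"; returns a dict with "color" (420x560x3 uint8, red, green, blue), "fx", "fy", "cx", "cy" (pixels), "R" (3x3) and "t" (3): a world point X has camera coordinates R X + t; the wrist camera has in their place "mount" (4x4, takes a point from camera to tool coordinates, whose origin is the TCP and whose axes are the flange's). Camera axes: x right, y down, z forward; pixel columns grow to the right and rows downward; lengths in mm; the calibration is good to about 2 mm. A picture is of the moment at which its call begins: read the wrist's pose just before it. There is no depth.
- r.hand_in(): hands the job in; it is judged then, once.
The state is a dict: "time": time; "joint_pos": joint angles; "qd": joint speeds; "joint_efforts": joint torques, N m; "tool_pos": TCP position; "tcp_rot": TCP orientation; "ft_force": force on the tool from outside, world axes, zero at the start; "wrist_torque": the same for the moment, N m; "finger_gap": finger opening in mm; "grip_force": force on a finger pad.
Only numpy, scipy, OpenCV 4.12 (cv2) and the standard library are available. Lean on these libraries where they do the work, as an engineer would, in place of code of your own. Each camera call takes 0.05 s, during which the arm holds its last target. There are 200 camera calls.

## Working session

There is one attempt and no reset: what is moved stays moved. The work goes in short steps, Python scripts to look and compute and a tool call to move; the robot and the scene stay as the last step left them, time stands still between calls to the robot, and variables do not carry over. Pictures are saved under pics/ and viewed, at most 10 in all, crops included, and the job is handed in when it is done.

Besides the shell and the picture viewer there is one more tool, called after "Request:" as name(argument=value, ...), one argument or row to a line, values as JSON. apply_moves: Moves the arm, as the interface text tells. Its arguments: {"type":"object","properties":{"angular":{"type":"array"},"travel":{"type":"array"},"jaw":{"type":"array"},"force":{"type":"number"}},"required":["angular","travel","jaw"]}

```bash
mkdir -p pics; python3 - <<'E'
from bench import r
import cv2
for n in("scene","top"):
    s=r.snapshot(n); cv2.imwrite(f"pics/{n}0.png",cv2.resize(s["color"][:,:,::-1],(800,600),interpolation=cv2.INTER_CUBIC)); print(n,s["fx"],s["cx"],s["cy"],s["R"],s["t"])
s=r.sense();print(s)
E
```

```text
scene 450.77427559808746 283.5770379596668 203.4832244133769 [[-0.69994336  0.71410812  0.0113526 ]
 [ 0.3759961   0.38195931 -0.84423576]
 [-0.60721184 -0.58664868 -0.53585176]] [ 329.45295621 -125.53462004 1375.82159061]
top 446.8363396374564 271.39242797231844 215.17552091832502 [[-0.00306783 -0.99994195 -0.01032863]
 [-0.99057794  0.00445295 -0.13687774]
 [ 0.13691578  0.00981139 -0.9905341 ]] [  35.60519188  505.43258476 1026.77585609]
{'time': 0.1, 'joint_pos': array([ 6.08823101e+01,  7.51193904e+00,  8.53243390e+01, -2.25317743e-03,
        8.72627057e+01, -4.89343655e+00]), 'qd': array([ 0.05742892, -0.21882057, -0.11898087,  0.01762617,  0.01590289,
        0.02509944]), 'joint_efforts': array([ 1.18859480e-03, -5.70948923e+01, -5.01943374e+01, -1.03942093e-04,
        8.00388458e-03,  1.19117963e-04]), 'tool_pos': array([245.95112702, 546.75743734, 255.32478216]), 'tcp_rot': array([-1.79901185e+02, -6.20137022e-03,  1.55775851e+02]), 'ft_force': array([ 0.76299404, -0.25203204, -0.41551707]), 'wrist_torque': array([ 0.03230967,  0.01191586, -0.03875616]), 'grip_force': 0.0, 'finger_gap': 85.37853258945515}
```

View pics/scene0.png

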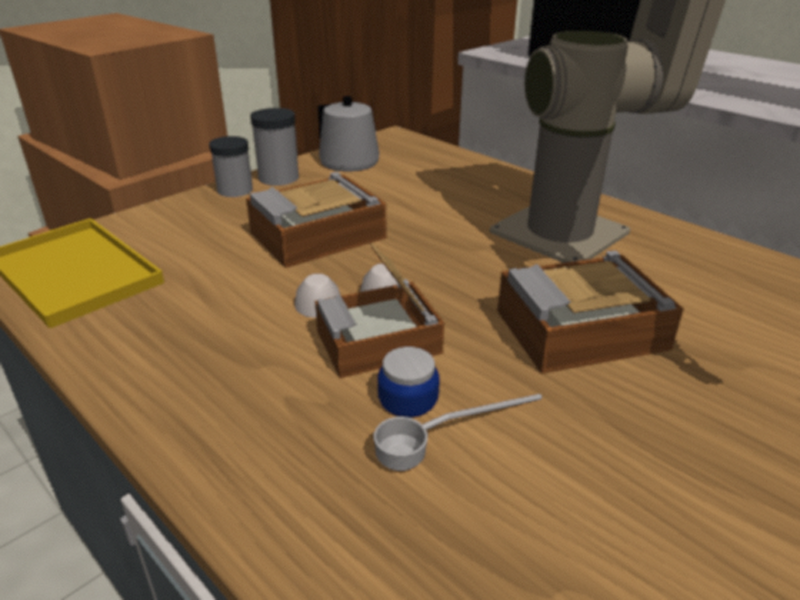

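View pics/top0.png

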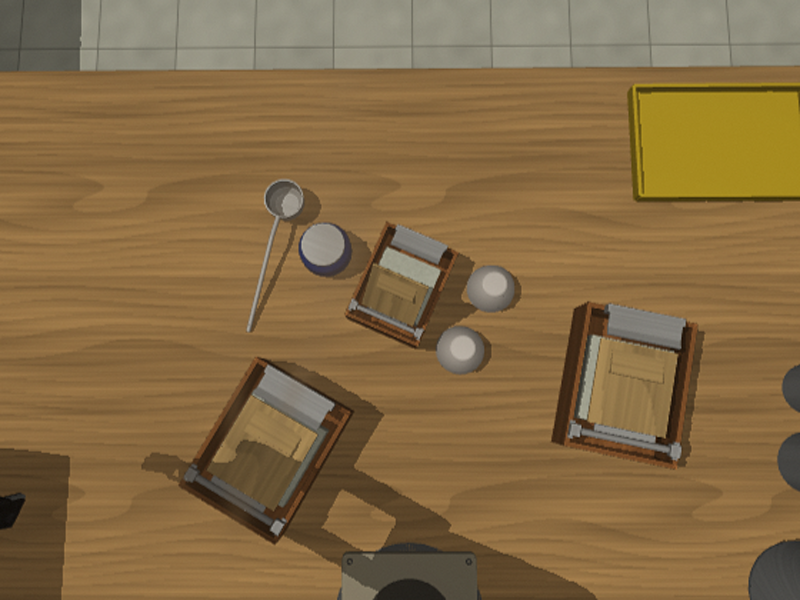

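The top view has three caddies, at (400,285), (265,450) and (630,385). The one at (400,285) is clearly the smallest and has the two bowls and the jar beside it, so it fits. I'll confirm that in an enlarged crop.

```bash
python3 - <<'E'
from bench import r
import cv2
s=r.snapshot("top");c=s["color"][140:260,215:375,::-1]
cv2.imwrite("pics/crop1.png",cv2.resize(c,None,fx=5,fy=5,interpolation=cv2.INTER_CUBIC))
E
```

```text
(no output)
```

View pics/crop1.png

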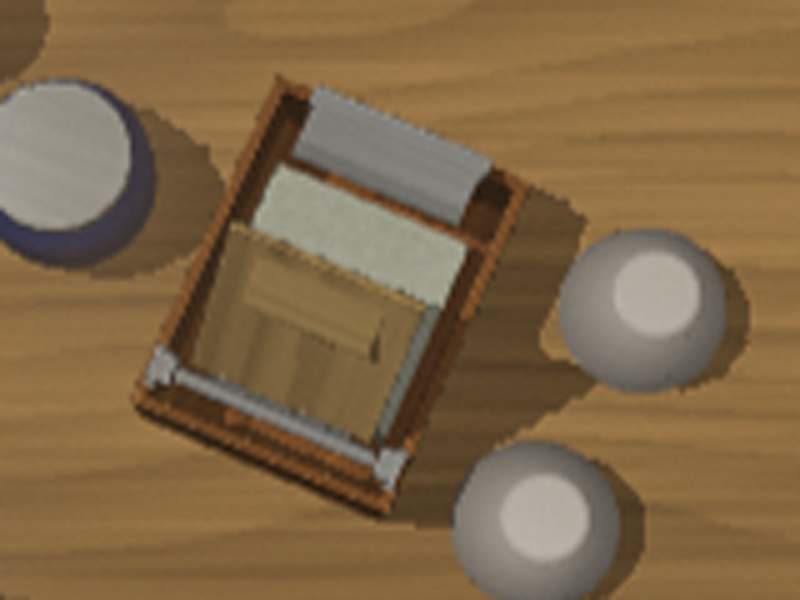

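The crop confirms it. This caddy has its rim corners at (278,75), (527,183), (390,507) and (138,393), the hinge bar runs (150,365)–(390,465), and the half-up tab's free edge runs (235,225)–(435,305). The lip is at the top. Next I'll fit the pose.

```bash
cat > h.py <<'E'
import numpy as np
from scipy.optimize import least_squares
def proj(s,X):
    c=np.asarray(X)@np.array(s["R"]).T+s["t"]; return np.c_[s["fx"]*c[:,0]/c[:,2]+s["cx"],s["fy"]*c[:,1]/c[:,2]+s["cy"]]
def w(p,X):
    x,y,a=p; X=np.asarray(X,float); c,s=np.cos(a),np.sin(a)
    return np.c_[x+c*X[:,0]-s*X[:,1],y+s*X[:,0]+c*X[:,1],X[:,2]]
E
python3 - <<'E'
from h import *; from bench import r
s=r.snapshot("top")
uv=np.array([(278,75),(527,183),(390,507),(138,393),(293,150),(462,222)],float); f=lambda u:(u+.5)/5-.5+[215,140]
X=[(85,65,60),(85,-65,60),(-85,-65,60),(-85,65,60),(49,42,78),(49,-42,78)]
o=least_squares(lambda p:(proj(s,w(p,X))-f(uv)).ravel(),[500,0,-.4]);p=o.x
print(p[:2],np.degrees(p[2]),o.fun.reshape(-1,2).round(1))
e=f(np.array([(235,225),(435,305)],float))
def tab(th):return w(p,[(-65+110*np.cos(th)-2*np.sin(th)*0,y,64+110*np.sin(th)) for y in(45,-45)])
o=least_squares(lambda t:(proj(s,tab(t[0]))-e).ravel(),[1.]);print(o.x,o.fun)
print("hinge",w(p,[(-65,0,64)]),"tcp yaw for y along caddy x", "step",w(p,[(7,0,66)]))
np.save("p.npy",p)
# bowls/jar approx
for n,u,z in(("bowlb",(545,517),52),("bowla",(657,293),52),("jar",(60,155),68)):
    q=least_squares(lambda g:(proj(s,[[g[0],g[1],z]])-f(np.array([u],float))).ravel(),[500,0]).x;print(n,q)
E
```

```text
[544.33183111  10.07101759] -23.838528934361346 [[ 0.3 -0.7]
 [ 1.2 -0.8]
 [-0.   0.7]
 [-1.2  1.1]
 [ 0.  -0.1]
 [-0.3 -0.2]]
[1.01715128] [-0.51434294 -0.84833472 -1.45962751 -0.1159519 ]
hinge [[484.87710498  36.34144852  64.        ]] tcp yaw for y along caddy x step [[550.73464777   7.24189426  66.        ]]
bowlb [437.64255986 -87.12926401]
bowla [ 542.61743093 -141.6163537 ]
jar [606.58283194 137.68620731]
```

Request:
apply_moves(
  angular=[
    [0, 0, 0],
    [0, 0, 0],
    [0, 0, 0],
    [0, 0, 0],
    [0, 0, 0],
    [0, 0, 0],
    [0, 0, 0],
    [0, 0, 0],
    [0, 0, 0],
    [0, 0, 0],
    [0, 0, 0],
    [0, 0, 0],
    [0, 0, 0],
    [0, 0, 0],
    [0, 0, 0],
    [0, 0, 0],
    [0, 0, 0],
    [0, 0, 0],
  ],
  travel=[
    [0, 0, 1],
    [0.43, -0.91, 0],
    [0.43, -0.91, 0],
    [0.43, -0.91, 0],
    [0.43, -0.91, 0],
    [0.43, -0.91, 0],
    [0.43, -0.91, 0],
    [0.43, -0.91, 0],
    [0.43, -0.91, 0],
    [0.43, -0.91, 0],
    [0.43, -0.91, 0],
    [0.43, -0.91, 0],
    [0.43, -0.91, 0],
    [0.43, -0.91, 0],
    [0.4, -0.9, -0.5],
    [0, 0, -0.8],
    [0, 0, -0.8],
    [0, 0, 0],
  ],
  jaw=[0, 0, 0, 0, 0, 0, 0, 0, 0, 0, 0, 0, 0, 0, 0, 0, 0, 0],
  force=40,
)

```text
time: 2.45
tool_pos: [483.7, 37.9, 209.4]
tcp_rot: [-179.9, -0.3, 155.8]
ft_force: [0.2, 0.1, 0.4]
finger_gap: 0.3
grip_force: 0.0
```

```bash
python3 - <<'E'
from h import *; from bench import r
import cv2
s=r.sense();print({k:np.round(s[k],2) for k in("time","tool_pos","tcp_rot","ft_force","finger_gap")},r.tcp_to_tips)
p=np.load("p.npy");d=s["tool_pos"][:2]-p[:2];c,q=np.cos(p[2]),np.sin(p[2]);print("caddy",c*d[0]+q*d[1],-q*d[0]+c*d[1])
c=r.snapshot("scene")["color"][150:290,200:340,::-1];c2=r.snapshot("wrist")["color"][:,:,::-1]
cv2.imwrite("pics/s2.png",np.hstack([cv2.resize(c,(400,400),interpolation=cv2.INTER_CUBIC),cv2.copyMakeBorder(cv2.resize(c2,(400,300)),0,100,0,0,0)]))
E
```

```text
{'time': np.float64(2.45), 'tool_pos': array([483.73,  37.9 , 209.37]), 'tcp_rot': array([-179.87,   -0.32,  155.76]), 'ft_force': array([0.17, 0.09, 0.4 ]), 'finger_gap': np.float64(0.29)} 25.0
caddy -66.68223724439572 0.965083345158412
```

View pics/s2.png

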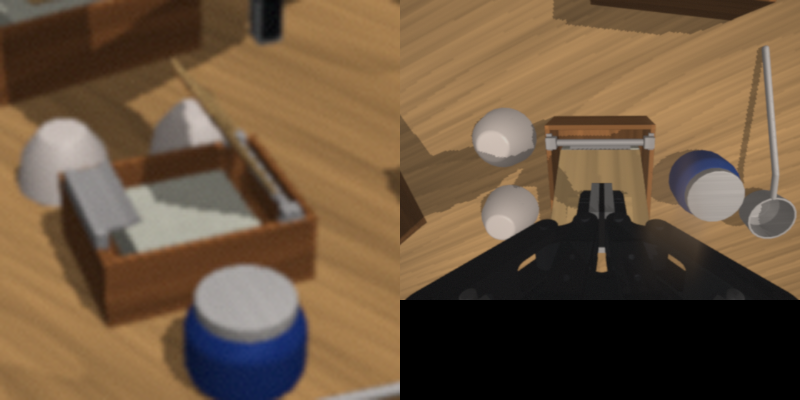

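The wrist view shows the fingers at (600,200), centred on the tab, which spans 553–648, with the hinge bar at (600,143). I'll descend behind the outer face and follow the fold arc.

Request:
apply_moves(
  angular=[
    [0, 0, 0],
    [0, 0, 0],
    [0, 0, 0],
    [0, 0, 0],
    [0, 0, 0],
    [0, 0, 0],
    [0, 0, 0],
    [0, 0, 0],
    [0, 0, 0],
    [0, 0, 0],
    [0, 0, 0],
    [0, 0, 0],
    [0, 0, 0],
    [0, 0, 0],
  ],
  travel=[
    [0.08, -0.04, -0.92],
    [0.07, -0.03, -0.92],
    [0, 0, 0],
    [0.126, -0.056, 0.01],
    [0.126, -0.056, 0.01],
    [0.114, -0.05, -0.09],
    [0.114, -0.05, -0.09],
    [0.08, -0.035, -0.1],
    [0.08, -0.035, -0.1],
    [0.07, -0.03, -0.125],
    [0.07, -0.03, -0.125],
    [0.04, -0.02, -0.125],
    [0.04, -0.02, -0.125],
    [0, 0, 0],
  ],
  jaw=[0, 0, 0, 0, 0, 0, 0, 0, 0, 0, 0, 0, 0, 0],
)

```text
time: 4.3
tool_pos: [525.9, 19.9, 103.7]
tcp_rot: [-180.0, -0.0, 155.8]
ft_force: [0.2, -0.4, 1.6]
finger_gap: -0.3
grip_force: 0.6
```

```bash
cat >> h.py <<'E'
def look(name):
    from bench import r
    import cv2
    s=r.sense();print({k:np.round(s[k],2) for k in("time","tool_pos","ft_force")})
    p=np.load("p.npy");d=s["tool_pos"][:2]-p[:2];c,q=np.cos(p[2]),np.sin(p[2]);print("caddy",c*d[0]+q*d[1],-q*d[0]+c*d[1])
    c=r.snapshot("scene")["color"][160:270,200:320,::-1];c2=r.snapshot("wrist")["color"][:,:,::-1]
    cv2.imwrite(name,np.hstack([cv2.resize(c,(400,367),interpolation=cv2.INTER_CUBIC),cv2.copyMakeBorder(cv2.resize(c2,(400,300)),0,67,0,0,0)]))
E
python3 -c 'from h import *;look("pics/s3.png")'
```

```text
{'time': np.float64(4.3), 'tool_pos': array([525.92,  19.88, 103.72]), 'ft_force': array([ 0.16, -0.35,  1.58])}
caddy -20.804578982045232 1.529111324689402
```

View pics/s3.png

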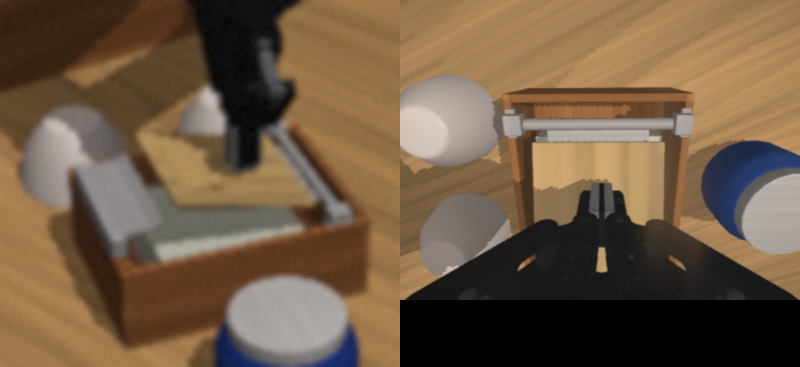

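The scene crop shows the closed tips on the tab's outer face at (240,165), with the tab about 0.25 rad up. I'll press on down.

Request:
apply_moves(
  angular=[
    [0, 0, 0],
    [0, 0, 0],
    [0, 0, 0],
    [0, 0, 0],
    [0, 0, 0],
    [0, 0, 0],
  ],
  travel=[
    [0.02, -0.01, -0.1],
    [0.01, 0, -0.1],
    [0, 0, -0.08],
    [0, 0, -0.04],
    [0, 0, 0],
    [0, 0, 0],
  ],
  jaw=[0, 0, 0, 0, 0, 0],
)

```text
time: 5.15
tool_pos: [527.4, 19.4, 91.5]
tcp_rot: [180.0, 0.0, 155.8]
ft_force: [1.1, -1.4, 3.2]
finger_gap: 0.3
grip_force: 1.3
```

Request:
apply_moves(
  angular=[
    [0, 0, 0],
    [0, 0, 0],
    [0, 0, 0],
    [0, 0, 0],
  ],
  travel=[
    [0, 0, -0.025],
    [0, 0, -0.025],
    [0, 0, 0],
    [0, 0, 0],
  ],
  jaw=[0, 0, 0, 0],
)

```text
time: 5.65
tool_pos: [527.6, 19.5, 90.3]
tcp_rot: [180.0, 0.0, 155.8]
ft_force: [-1.8, -1.2, 9.4]
finger_gap: -0.1
grip_force: 4.8
```

The tab is flat at about 9 N. I'll ease off slightly and slide up to the thumb step.

Request:
apply_moves(
  angular=[
    [0, 0, 0],
    [0, 0, 0],
    [0, 0, 0],
    [0, 0, 0],
    [0, 0, 0],
    [0, 0, 0],
    [0, 0, 0],
  ],
  travel=[
    [0, 0, 0.01],
    [0.07, -0.035, 0],
    [0.07, -0.035, 0],
    [0.07, -0.035, 0],
    [0.07, -0.035, 0],
    [0.07, -0.035, 0],
    [0, 0, 0],
  ],
  jaw=[0, 0, 0, 0, 0, 0, 0],
)

```text
time: 6.52
tool_pos: [541.6, 12.9, 90.4]
tcp_rot: [180.0, -0.0, 155.8]
ft_force: [-0.6, 1.5, 6.8]
finger_gap: 0.0
grip_force: 3.6
```

```bash
python3 -c 'from h import *;look("pics/s4.png")'
```

```text
{'time': np.float64(6.52), 'tool_pos': array([541.6 ,  12.93,  90.36]), 'ft_force': array([-0.65,  1.5 ,  6.76])}
caddy -3.653945036455392 1.5106584900154691
```

View pics/s4.png

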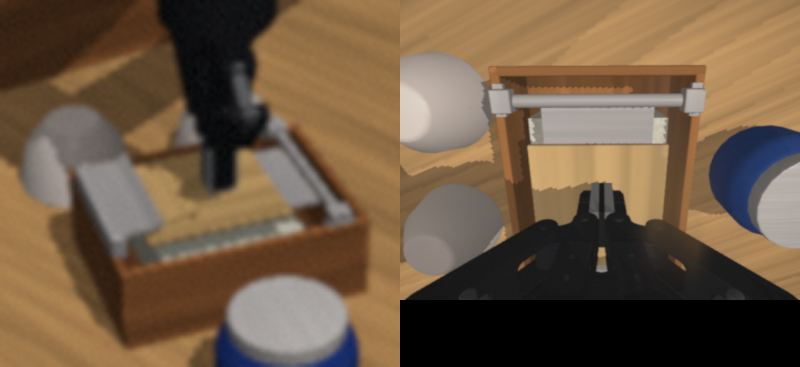

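The tab is flat, with its edge at the lip mouth at (145,240). I'll push forward in stages and watch the horizontal force.

Request:
apply_moves(
  angular=[
    [0, 0, 0],
    [0, 0, 0],
    [0, 0, 0],
    [0, 0, 0],
    [0, 0, 0],
  ],
  travel=[
    [0.08, -0.036, 0],
    [0.08, -0.036, 0],
    [0.08, -0.036, 0],
    [0.08, -0.036, 0],
    [0, 0, 0],
  ],
  jaw=[0, 0, 0, 0, 0],
)

```text
time: 7.25
tool_pos: [554.0, 7.3, 90.1]
tcp_rot: [180.0, -0.1, 155.8]
ft_force: [-2.3, 1.7, 8.2]
finger_gap: 0.0
grip_force: 3.7
```

Request:
apply_moves(
  angular=[
    [0, 0, 0],
    [0, 0, 0],
    [0, 0, 0],
    [0, 0, 0],
  ],
  travel=[
    [0.08, -0.036, 0],
    [0.08, -0.036, 0],
    [0.04, -0.018, 0],
    [0, 0, 0],
  ],
  jaw=[0, 0, 0, 0],
)

```text
time: 7.75
tool_pos: [561.3, 3.9, 89.7]
tcp_rot: [180.0, -0.1, 155.8]
ft_force: [-3.8, 2.3, 7.4]
finger_gap: 0.2
grip_force: 3.8
```

Request:
apply_moves(
  angular=[
    [0, 0, 0],
    [0, 0, 0],
    [0, 0, 0],
    [0, 0, 0],
  ],
  travel=[
    [0.05, -0.022, 0],
    [0.05, -0.022, 0],
    [0.04, -0.018, 0],
    [0, 0, 0],
  ],
  jaw=[0, 0, 0, 0],
)

```text
time: 8.25
tool_pos: [565.7, 1.9, 89.2]
tcp_rot: [-180.0, -0.3, 155.8]
ft_force: [-7.8, 4.2, 9.3]
finger_gap: -0.0
grip_force: 7.2
```

```bash
python3 -c 'from h import *;look("pics/s5.png")'
```

```text
{'time': np.float64(8.25), 'tool_pos': array([565.66,   1.86,  89.16]), 'ft_force': array([-7.83,  4.18,  9.33])}
caddy 22.829133304527538 1.1130342138118632
```

View pics/s5.png

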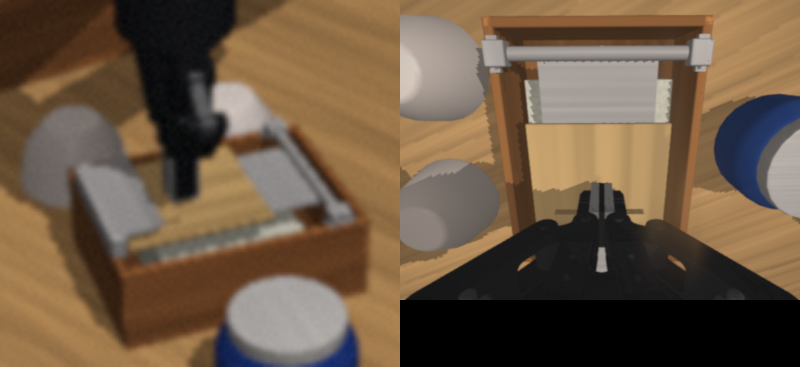

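The tab now reaches under the lip at (130,230) in the crop, and its back edge is well away from the hinge. The horizontal force is rising, so I'll push firmly against the stop.

Request:
apply_moves(
  angular=[
    [0, 0, 0],
    [0, 0, 0],
    [0, 0, 0],
    [0, 0, 0],
  ],
  travel=[
    [0.03, -0.013, 0],
    [0.03, -0.013, 0],
    [0, 0, 0],
    [0, 0, 0],
  ],
  jaw=[0, 0, 0, 0],
)

```text
time: 8.85
tool_pos: [565.9, 1.7, 88.3]
tcp_rot: [-179.9, -0.6, 155.8]
ft_force: [-16.0, 7.5, 13.3]
finger_gap: -0.0
grip_force: 12.5
```

Request:
apply_moves(
  angular=[
    [0, 0, 0],
    [0, 0, 0],
    [0, 0, 0],
    [0, 0, 0],
  ],
  travel=[
    [0.03, -0.013, 0],
    [0.03, -0.013, 0],
    [0, 0, 0],
    [0, 0, 0],
  ],
  jaw=[0, 0, 0, 0],
)

```text
time: 9.35
tool_pos: [566.3, 1.6, 87.5]
tcp_rot: [-179.9, -0.9, 155.8]
ft_force: [-25.1, 10.5, 16.6]
finger_gap: -0.4
grip_force: 19.6
```

It's home: 27 N with no motion. I'll ease the push while unloading vertically so the tab isn't dragged back, then lift off.

Request:
apply_moves(
  angular=[
    [0, 0, 0],
    [0, 0, 0],
    [0, 0, 0],
    [0, 0, 0],
    [0, 0, 0],
    [0, 0, 0],
    [0, 0, 0],
    [0, 0, 0],
    [0, 0, 0],
    [0, 0, 0],
  ],
  travel=[
    [-0.03, 0.013, 0.02],
    [-0.03, 0.013, 0.03],
    [0, 0, 0.04],
    [0, 0, 0.1],
    [-0.05, 0.02, 0.3],
    [-0.2, 0.09, 0.8],
    [-0.3, 0.13, 1],
    [-0.5, 0, 1],
    [-0.5, 0, 1],
    [0, 0, 0],
  ],
  jaw=[0, 0, 0, 0, 0, 0, 0, 0, 0, 0],
)

```text
time: 10.6
tool_pos: [509.3, 9.2, 266.2]
tcp_rot: [179.8, 0.4, 155.8]
ft_force: [0.7, -0.1, -0.9]
finger_gap: 0.1
grip_force: 0.0
```

```bash
python3 -c '
from h import *;look("pics/s6.png")
from bench import r;import cv2
s=r.snapshot("top");cv2.imwrite("pics/t6.png",cv2.resize(s["color"][140:260,215:375,::-1],None,fx=5,fy=5,interpolation=cv2.INTER_CUBIC))
p=np.load("p.npy")
for t in(0,.02,.028):print(t,((proj(s,w(p,[(-53+1000*t,45,66),(-53+1000*t,-45,66),(7+1000*t,30,66),(7+1000*t,-30,66)]))-[215,140])*5).round(0).tolist())'
```

```text
{'time': np.float64(10.6), 'tool_pos': array([509.31,   9.2 , 266.21]), 'ft_force': array([ 0.71, -0.05, -0.88])}
caddy -31.67936313273099 -14.94861562698718
0 [[197.0, 349.0], [376.0, 426.0], [279.0, 245.0], [397.0, 296.0]]
0.02 [[214.0, 310.0], [393.0, 387.0], [296.0, 206.0], [414.0, 257.0]]
0.028 [[221.0, 294.0], [400.0, 371.0], [303.0, 191.0], [421.0, 241.0]]
```

View pics/s6.png

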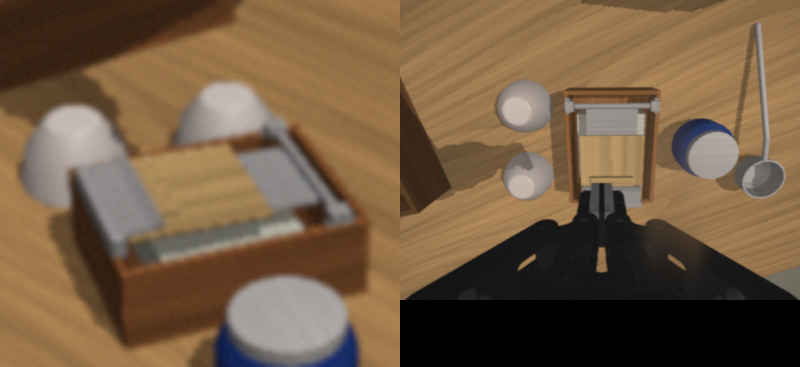

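View pics/t6.png

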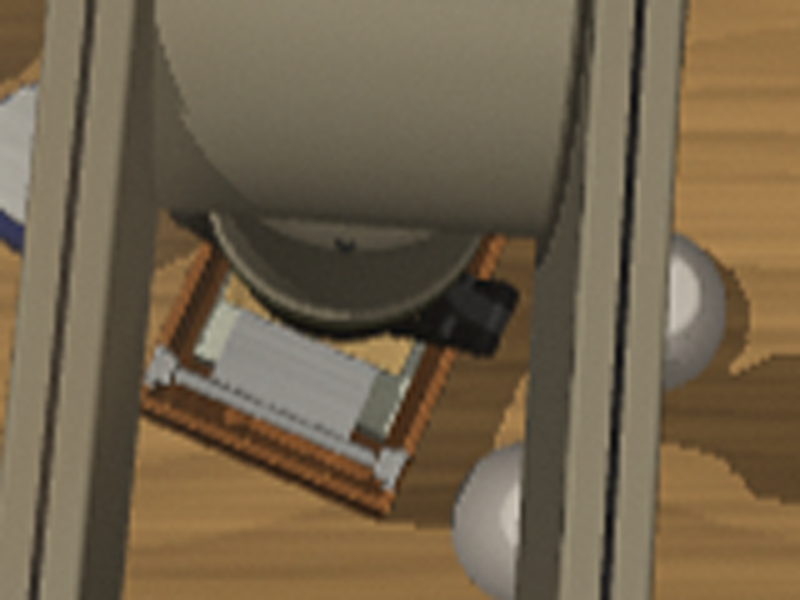

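The tab is flat under the lip. Its back edge lies on the line predicted for a 28 mm tuck (about (235,303) seen, 300 predicted), it holds with the arm clear, and both bowls, the jar and the ladle still stand.

```bash
python3 -c 'from bench import r;print(r.hand_in())'
```

```text
the job is handed in; nothing more can be done
None
```

The smallest caddy is shut: its tab was folded flat, then pushed by the thumb step to its stop under the lip, and it stayed there with the arm clear; bowls, jar and ladle were not touched, and the job was handed in at about 11 s (no verdict shown).

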